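Load a lens tube into the V-groove rail and slide it home against the end stop

TASK

Take the black lens tube with the brass ring out of its cradle, lift it over the yellow retaining lip and lay it in the V-groove of the rail behind the lip, brass-ringed lens end towards the red end stop. Then push it along the groove, under the black bridge, until its lens end touches the end stop, gently, without dropping or ramming the tube, and leave it there with the gripper clear. Leave the silver tube and everything else on the table where it is.

Things in the scene. Friction and masses are not known exactly. Their poses are not given: they have to be found in the camera images.
- tube: the lens tube to load: a smooth black cylinder, 40 mm diameter, 140 mm long, 0.2 to 0.4 kg, with a brass ring round its last 22 mm at the lens end and a dark steel cap at the other. Origin on its axis at mid-length; x runs along the axis to the lens (brass) end; y and z are across it and may be turned about the axis. It starts lying level in one of the two cradles, axis 50 mm above the table
- tube_lens (a point): centre of the flat face at the tube's lens (brass) end, on the axis, 70 mm from the middle
- tube_back (a point): centre of the flat face at the tube's other (steel-capped) end, on the axis, 70 mm from the middle
- rail: fixed V-groove rail: aluminium 90 degree groove on a black base 285 x 76 x 12 mm. Origin under its middle at table height; x along the groove to the red stop, z up. Groove from x = -125 to 120 mm; bottom line 30 mm, upper edges (17 mm either side of the middle, 10 mm plates sloping down outward) 47 mm above the table. A tube in it has its axis 58.3 mm up and slides with plain friction, a few N
- lip_top (a point): middle of the top of the yellow retaining lip across the groove's open end, 49 mm above the table; the lip is 8 mm thick (rail x = -133 to -125 mm) and 50 mm wide. Axes as the rail's
- bridge_top (a point): middle of the top of the black bridge over the groove, 96 mm above the table, 80 mm wide (rail x = 55 to 85 mm), underside 86 mm up, legs' inner faces 30 mm either side of the middle: a tube lying in the groove passes under it but cannot be laid in from above there. Lay it in short of the bridge, with its middle at rail x = -52 to -18 mm; home, its middle is at x = 50 mm
- stop_face (a point): point on the groove-side face of the red end stop that the centre of the tube's lens face meets, 58.3 mm above the table (stop 64 mm wide, 14 mm thick, top 78 mm above the table); axes as the rail's
- cradle_a: fixed grey cradle that holds one of the tubes: foot 125 x 66 mm, 8 mm thick, with two V saddles 12 mm thick, centred 50 mm either side of the middle (free between them), upper edges 39 mm above the table. Origin under its middle at table height, x along the tube, z up
- cradle_b: the other cradle, the same
- spare_tube: bystander: tube of the same size, pale silver with a blue ring, in the other cradle. Origin on its axis at mid-length, x along the axis to the blue-ringed end
- tape: bystander: blue roll of tape lying flat between the cradles, 92 mm diameter, 24 mm high, origin under its middle
- post_a: bystander: black post holder with a steel post, standing at the robot's left, foot 48 mm diameter, 120 mm high, origin under its middle
- post_b: bystander: the same, at the robot's right
- terminal_box: bystander: black box with red, black and yellow terminals, 55 x 100 x 49 mm, beyond the rail, origin under its middle
- wipe_bottle: bystander: white bottle with red cap, 60 mm diameter, 150 mm high, at the far right, origin under its middle
- driver: bystander: screwdriver with red handle lying beyond the rail, 170 mm long, origin under its middle
- filter_case: bystander: clear flat filter case, 80 x 60 x 25 mm, at the far left, origin under its middle
Mind the look-alikes: they are no part of the job. Leave any green look-alike of the tube alone.

How it is judged:
On the way, in this order (a step that is already met when the one before it is completed fails the run):
1. the tube lies in the groove behind the lip, lens end towards the end stop and still short of the bridge (x of tube_lens in the frame of stop_face between -0.115 and -0.055 m and y of tube_lens in the frame of stop_face between -0.005 and 0.005 m and z of tube_lens in the frame of stop_face between -0.005 and 0.006 m and y of tube_back in the frame of stop_face between -0.005 and 0.005 m and z of tube_back in the frame of stop_face between -0.005 and 0.006 m), for 0.1 s.
2. the tube is home: in the groove with its lens end touching the end stop (x of tube_lens in the frame of stop_face between -0.002 and 0.0015 m and y of tube_lens in the frame of stop_face between -0.003 and 0.003 m and z of tube_lens in the frame of stop_face between -0.003 and 0.003 m and y of tube_back in the frame of stop_face between -0.003 and 0.003 m and z of tube_back in the frame of stop_face between -0.003 and 0.003 m), for 0.2 s.
At the end, for the whole second after the job is handed in: the tube lies at rest and released in the V-groove, both ends within 3 mm of the groove's axis line, its lens end towards and touching the end stop (gap under 2 mm); nothing was rammed, dropped or disturbed (all of step 2 and linear speed of tube below 0.01 m/s and contact force between tube and the fingers below 0.1 N).
It fails at once if the tube is rammed into the rail (contact force over 80 N) (contact force between tube and rail above 80 N).
It fails at once if the tube is dropped (falls free of the fingers at over 0.45 m/s, as from more than 10 mm) (linear speed of tube above 0.45 m/s and contact force between tube and the fingers below 0.5 N).
It fails at once if the silver tube is disturbed (moved over 20 mm) (distance of spare_tube from where it was at the start of the episode above 0.02 m).
It fails at once if another bystander is disturbed (moved over 20 mm) (distance of any of tape, post_a, post_b, terminal_box, wipe_bottle, driver, filter_case from where it was at the start of the episode above 0.02 m).
It also fails if it takes over 48 s, if anything falls off the work surface, if the arm or the gripper's body presses on something with over 40 N, if the wrist force passes 120 N, or if a joint passes its speed limit or range.

ROBOT

A 6-joint arm with a two-finger parallel gripper is mounted at the origin on the work surface. World frame = base frame: x ahead of the robot, y to its left, z up, the work surface at z = 0. Lengths are in m, angles in rad, forces in N, time in s.
With the tool pointing down it reaches from about 0.35 to 1 m from the base axis. Payload 7.1 kg.
Tool frame: the origin (TCP) lies between the finger pads; the fingertips stand 22 mm ahead of it and the grasp point (between the pads) lies 3 mm ahead of it; z points along the fingers, y is the line along which they close (so a half turn about z gives the same grasp; the last joint's range is limited). The gripper opens to 85 mm and grips with 20 to 120 N. Pads are 22 mm wide; open, the fingers measure 114 mm over their backs; the gripper's body (76 mm by 85 mm) begins 54 mm behind the grasp point. The pads swing forward as they close: fully open they stand 13 mm farther back than shut.
Start: joints at [1.244, 0.423, 1.63, -0, 1.089, -0.019], TCP at [0.189, 0.596, 0.225] pointing down, gripper open.
Joint ranges: [-3, 3], [-0.9, 2.11], [0.09, 2.58], [-1.31, 4.45], [0.11, 2.69], [-2.54, 2.54]. Speed limits (rad/s): [2.39, 2.39, 3.01, 3.14, 3.14, 3.14].

INTERFACE

Orientations are given as a rotation vector (axis times angle).
In Python, from rig import manip gives the robot as it stands. The module is installed in compiled form; this text tells all that it offers. Calls block until the motion is done:
- manip.move_to(position, orientation): joint-space move of the TCP to a pose.
- manip.servo_line(position, orientation=None, rate=0.15): straight line of the TCP; orientation=None keeps the orientation; rate is the mean speed in m/s.
- manip.set_joints(angles): joint-space move.
- manip.command_gripper(opening, f_grip=None): finger opening in m; f_grip is the grip in N (None keeps the last); returns when the fingers have stopped.
- manip.hold(seconds).
- manip.solve_ik(position, orientation): joint angles nearest the present ones, or None.
- manip.camera(name): name is "scene" or "side" or "wrist"; returns a dict with "image" (384x512x3 uint8, red, green, blue), "fx", "fy", "cx", "cy" (pixels), "k1" (the pictures are not rectified: a ray, as slopes to the right and down, at radius r is drawn at 1 + k1 r^2 times it, then the intrinsics apply), "cam_to_world" (4x4, takes a point from camera to world coordinates); the wrist camera has in their place "mount" (4x4, takes a point from camera to tool coordinates, whose origin is the TCP and whose axes are the flange's). Camera axes: x right, y down, z forward; pixel columns grow to the right and rows downward; lengths in m; the calibration is good to about 2 mm. A picture is of the moment at which its call begins: read the wrist's pose just before it. There is no depth.
A pose or a line that the arm cannot do raises manip.IKError and nothing moves.
- manip.sign_off(): hands the job in; it is judged then, once.
Readings, each from a call of its own:
- manip.get_time(): time.
- manip.get_joint_positions(): joint angles.
- manip.get_joint_vel(): joint speeds.
- manip.get_tau(): joint torques, N m.
- manip.get_position(): TCP position.
- manip.get_ee_rot(): TCP orientation.
- manip.get_contact_force(): force on the tool from outside, world axes, zero at the start.
- manip.get_torque(): the same for the moment, N m.
- manip.get_width(): finger opening in m.
- manip.get_grip_force(): force on a finger pad.
Only numpy, scipy, OpenCV 4.12 (cv2) and the standard library are available. Lean on these libraries where they do the work, as an engineer would, in place of code of your own. Each camera call takes 0.05 s, during which the arm holds its last target. There are 200 camera calls.

## Working session

There is one attempt and no reset: what is moved stays moved. The work goes in short steps, each a Python script; the robot and the scene stay as the last script left them, time stands still between calls to the robot, and variables do not carry over. Pictures are saved under pics/ and viewed, at most 10 in all, crops included, and the job is handed in when it is done.

```bash
mkdir -p pics; cat > h.py <<'E'
import numpy as np, cv2, pickle
from rig import manip
from scipy.spatial.transform import Rotation as R
def shot(n,f):
    p=np.array(manip.get_position());o=np.array(manip.get_ee_rot())
    c=dict(manip.camera(n))
    if 'cam_to_world' not in c:
        T=np.eye(4);T[:3,:3]=R.from_rotvec(o).as_matrix() if o.size==3 else o;T[:3,3]=p
        c['cam_to_world']=T@np.array(c['mount'])
    pickle.dump(c,open(f'pics/{f}.pkl','wb'))
    cv2.imwrite(f'pics/{f}.png',c['image'][:,:,::-1]);return c
def load(f): return pickle.load(open(f'pics/{f}.pkl','rb'))
def ray(c,uv):
    K=np.array([[c['fx'],0,c['cx']],[0,c['fy'],c['cy']],[0,0,1.]])
    s=cv2.undistortPoints(np.array(uv,float).reshape(-1,1,2),K,np.array([c['k1'],0,0,0.])).reshape(-1,2)
    T=np.array(c['cam_to_world']);return T[:3,3],np.c_[s,np.ones(len(s))]@T[:3,:3].T
def plane(c,uv,z):
    o,d=ray(c,uv);return o+d*((z-o[2])/d[:,2])[:,None]
def proj(c,P):
    T=np.linalg.inv(c['cam_to_world']);q=np.atleast_2d(P)@T[:3,:3].T+T[:3,3]
    s=q[:,:2]/q[:,2:];s=s*(1+c['k1']*(s**2).sum(1))[:,None]
    return s*[c['fx'],c['fy']]+[c['cx'],c['cy']]
E
python3 - <<'E'
from h import *
a=shot('scene','s0');b=shot('side','d0')
for c in(a,b):print(c['fx'],c['cx'],c['k1'],np.round(c['cam_to_world'],3).tolist())
print(manip.get_ee_rot())
E
```

```text
386.23982164515763 252.7740492267628 -0.10962155661427143 [[-0.487, 0.67, -0.56, 1.13], [0.873, 0.373, -0.313, 0.351], [-0.001, -0.642, -0.767, 0.89], [0.0, 0.0, 0.0, 1.0]]
464.6682966594103 260.7217172135282 0.04484184192505779 [[0.941, -0.203, 0.272, 0.228], [-0.339, -0.604, 0.721, -0.82], [0.018, -0.771, -0.637, 0.821], [0.0, 0.0, 0.0, 1.0]]
[-4.81477276e-01 -3.10422446e+00  2.20025444e-03]
```

View pics/s0.png

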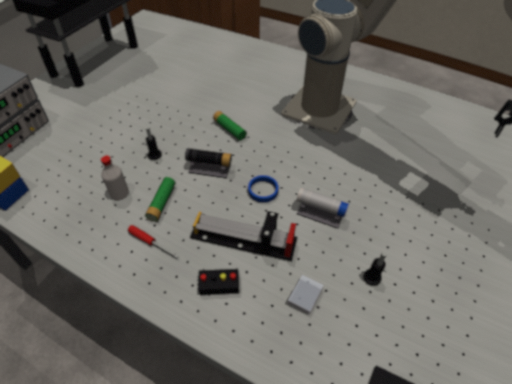

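View pics/d0.png

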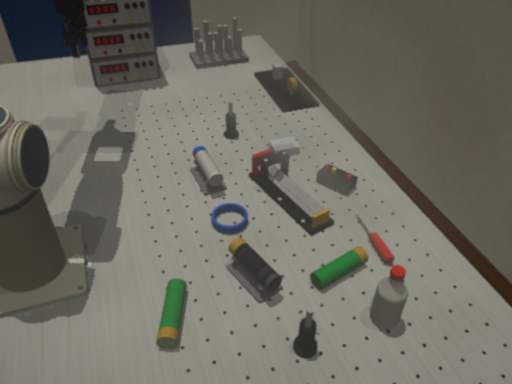

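The scene view shows the black tube at about (208,158), with its brass end at (228,159). The rail runs from the yellow lip (196,222) to the red stop (291,237), with the bridge at (270,228). The side view agrees, with brass at (238,247), lip at (319,216) and stop at (262,162). Next: rough positions, then wrist views.

```bash
python3 - <<'E'
from h import *
a=load('s0');b=load('d0')
def tri(u,v):
    o1,d1=ray(a,[u]);o2,d2=ray(b,[v]);d1=d1[0]/np.linalg.norm(d1);d2=d2[0]/np.linalg.norm(d2)
    s=np.linalg.lstsq(np.c_[d1,-d2],o2-o1,rcond=None)[0];p,q=o1+s[0]*d1,o2+s[1]*d2
    return np.round((p+q)/2,3),round(np.linalg.norm(p-q),4)
for n,u,v in[('brass',(226,159),(238,249)),('steel',(189,157),(274,282)),('lip',(197,221),(319,216)),('stop',(291,235),(262,162)),('bridge',(272,217),(279,165)),('spareblue',(343,209),(200,153)),('tape',(263,188),(230,218))]:print(n,*tri(u,v))
c=load('s0')
w=shot('wrist','w0');print(w['fx'],w['cx'],w['cy'],w['k1'],np.round(w['mount'],3).tolist())
E
```

```text
brass [ 0.436 -0.133  0.048] 0.002
steel [ 0.48  -0.242  0.043] 0.0027
lip [ 0.664 -0.083  0.035] 0.0034
stop [0.596 0.161 0.049] 0.0097
bridge [0.607 0.096 0.089] 0.0356
spareblue [0.445 0.252 0.05 ] 0.0013
tape [0.457 0.007 0.012] 0.0043
298.5209117433597 252.97028435047724 192.75085235578155 0.007999689727001215 [[0.001, -0.956, -0.293, 0.075], [1.0, 0.001, -0.0, -0.0], [0.0, -0.293, 0.956, -0.148], [0.0, 0.0, 0.0, 1.0]]
```

```bash
cat >> h.py <<'E'
def rot(yaw):
    x=np.array([np.cos(yaw),np.sin(yaw),0]);z=np.array([0,0,-1.])
    return R.from_matrix(np.c_[x,np.cross(z,x),z]).as_rotvec()
E
python3 - <<'E'
from h import *
o=rot(np.radians(108))
manip.move_to([0.63,0.02,0.25],o);shot('wrist','wr')
manip.move_to([0.458,-0.2,0.25],o);shot('wrist','wt')
print(manip.get_time(),manip.get_position())
a,b=[cv2.imread(f'pics/{n}.png') for n in('wr','wt')]
cv2.imwrite('pics/both.png',cv2.resize(np.vstack([a,b]),None,fx=.78,fy=.78))
E
```

```text
3.9 [ 0.45907348 -0.19946212  0.25015546]
```

View pics/both.png

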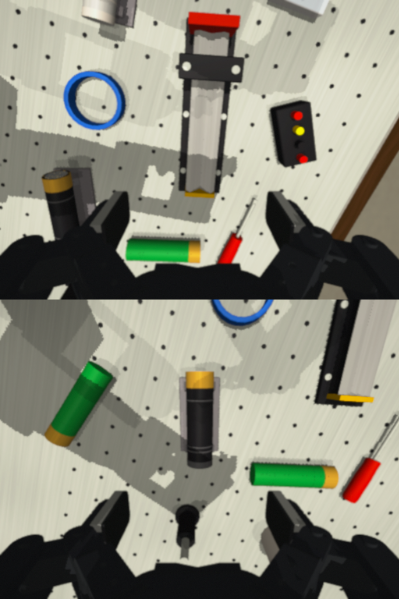

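The upper picture shows the rail: red stop at about (214,20), bridge (211,67), lip (199,194). The lower one shows the tube with its brass end up at (199,380) and steel end at (199,465), with the post beyond it at (187,515). Now I'll extract exact features.

```bash
python3 - <<'E'
from h import *
def mask(c,lo,hi,box):
    h=cv2.cvtColor(c['image'],cv2.COLOR_RGB2HSV);m=cv2.inRange(h,lo,hi);z=np.zeros_like(m);x0,y0,x1,y1=box;z[y0:y1,x0:x1]=m[y0:y1,x0:x1];return z
t=load('wt');r=load('wr')
print('cams',t['cam_to_world'][:3,3],r['cam_to_world'][:3,3])
def box(m,n):
    k,l,s,ce=cv2.connectedComponentsWithStats(m);i=1+np.argmax(s[1:,4]);
    pts=np.argwhere(l==i)[:,::-1].astype(np.float32);b=cv2.boxPoints(cv2.minAreaRect(pts));print(n,s[i],ce[i].round(1),b.round(1).tolist());return b
box(mask(t,(15,100,90),(30,255,255),(220,80,300,130)),'brass')
box(mask(t,(0,0,0),(179,255,75),(225,95,285,225)),'black')
box(mask(r,(0,150,80),(8,255,255),(220,0,330,50)),'red')
box(mask(r,(15,130,80),(30,255,255),(220,230,300,262)),'lip')
A=cv2.resize(t['image'][80:330,190:330],None,fx=2.4,fy=2.4,interpolation=2);B=cv2.resize(r['image'][5:255,210:350],None,fx=2.4,fy=2.4,interpolation=2)
cv2.imwrite('pics/crop.png',np.hstack([A,B])[:,:,::-1])
E
```

```text
cams [ 0.43560044 -0.12874184  0.39785174] [0.60668758 0.09178348 0.39761942]
brass [238  92  36  23 804] [255.5 102.9] [[238.0, 92.0], [273.0, 92.0], [273.0, 114.0], [238.0, 114.0]]
black [ 237  114   37  103 3358] [255.5 164. ] [[236.60000610351562, 215.8000030517578], [238.0, 113.5], [273.1000061035156, 114.0], [271.70001220703125, 216.3000030517578]]
red [ 241   15   67   22 1085] [273.7  25.5] [[240.39999389648438, 31.399999618530273], [241.60000610351562, 14.800000190734863], [307.20001220703125, 19.700000762939453], [306.0, 36.29999923706055]]
lip [237 242  38  12 294] [255.5 248.5] [[236.6999969482422, 251.5], [237.3000030517578, 240.89999389648438], [274.5, 243.10000610351562], [273.8999938964844, 253.60000610351562]]
```

View pics/crop.png

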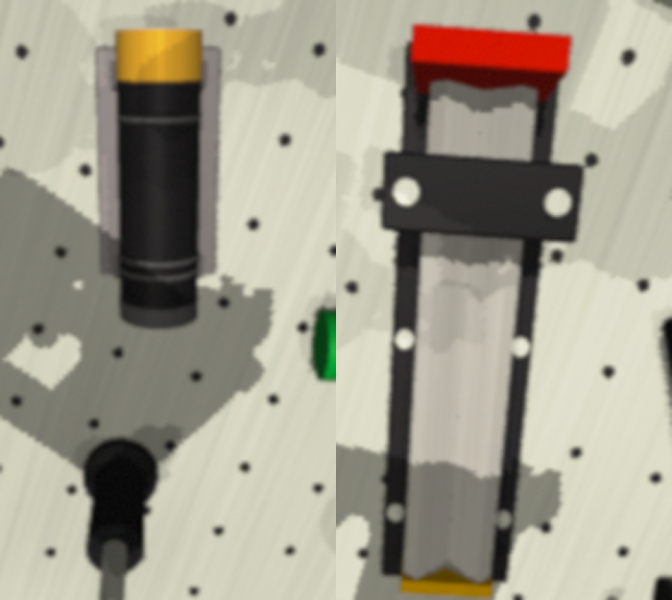

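The crop confirms the features. Left (tube): brass edge at row 92, brass/black boundary at row 114, post foot at about (240,276). Right (rail): stop's inner top edge at crop (413,58)–(566,73), bridge top corners (386,152),(582,167),(577,241),(383,228), lip top around crop (447,587).

```bash
python3 - <<'E'
from h import *
t=load('wt');r=load('wr')
f=lambda L:[((x-336)/2.4+210-.3,y/2.4+5-.3) for x,y in L]
pr=lambda n,v:print(n,np.round(v,4).tolist())
# tube
ax=plane(t,[(255.5,92),(255.5,114),(254.1,208)],.05);pr('axis z.05',ax)
top=plane(t,[(255.5,91.6),(255.4,113.9),(254.1,208)],.07);pr('top z.07',top)
pr('widths',[np.linalg.norm(np.diff(plane(t,[(236.6,170),(272.9,170)],.05),axis=0))])
d=ax[0]-ax[2];pr('yaw',[np.degrees(np.arctan2(d[1],d[0]))]);pr('len top',[np.linalg.norm(top[0]-top[2]),np.linalg.norm(top[0]-top[1])])
pr('post',plane(t,[(239.7,276)],.01))
# rail
st=plane(r,f([(413,58),(566,73)]),.078);br=plane(r,f([(386,152),(582,167),(577,241),(383,228)]),.096)
lp=plane(r,f([(403,579),(492,584),(491,596),(403,592)]),.049)
for n,v in(('stop',st),('bridge',br),('lip',lp)):pr(n,v);pr(n+' c',v.mean(0))
pr('sizes',[np.linalg.norm(st[0]-st[1]),np.linalg.norm(br[0]-br[1]),np.linalg.norm(br[1]-br[2]),np.linalg.norm(lp[0]-lp[1])])
S,B,L=st.mean(0)[:2],br.mean(0)[:2],lp.mean(0)[:2]
for a,b in((S,L),(B,L),(S,B)):d=a-b;pr('yaw,dist',[np.degrees(np.arctan2(d[1],d[0])),np.linalg.norm(d)])
for u in(st[1]-st[0],br[1]-br[0],br[2]-br[3],lp[1]-lp[0]):pr('cross yaw',[np.degrees(np.arctan2(u[1],u[0]))+90])
# base sides: dark stripe left and right along rows, at z .012
g=r['image'].max(2)
E
```

```text
axis z.05 [[0.4355, -0.1188, 0.05], [0.4429, -0.1411, 0.05], [0.4764, -0.2486, 0.05]]
top z.07 [[0.4354, -0.119, 0.07], [0.4423, -0.1403, 0.07], [0.474, -0.2417, 0.07]]
widths [0.0432]
yaw [107.4674]
len top [0.1286, 0.0224]
post [[0.4941, -0.371, 0.01]]
stop [[0.5759, 0.1512, 0.078], [0.6358, 0.1651, 0.078]]
stop c [0.6059, 0.1581, 0.078]
bridge [[0.5775, 0.1134, 0.096], [0.6521, 0.132, 0.096], [0.6604, 0.1055, 0.096], [0.5845, 0.086, 0.096]]
bridge c [0.6186, 0.1092, 0.096]
lip [[0.6433, -0.0842, 0.049], [0.6898, -0.0722, 0.049], [0.6917, -0.0792, 0.049], [0.6456, -0.0917, 0.049]]
lip c [0.6676, -0.0818, 0.049]
sizes [0.0615, 0.0769, 0.0278, 0.0481]
yaw,dist [104.4205, 0.2478]
yaw,dist [104.3808, 0.1972]
yaw,dist [104.5754, 0.0505]
cross yaw [103.0699]
cross yaw [104.0248]
cross yaw [104.4265]
cross yaw [104.5524]
```

```bash
python3 - <<'E'
from h import *
o=rot(np.radians(107.47))
manip.move_to([.4639,-.2096,.15],o)
manip.servo_line([.4639,-.2096,.057],rate=.1)
print(manip.get_contact_force())
manip.command_gripper(.03,60)
print(manip.get_width(),manip.get_grip_force(),manip.get_contact_force(),manip.get_position())
p=np.array(manip.get_position())
manip.servo_line([p[0],p[1],.08],rate=.06)
manip.servo_line([p[0],p[1],.18],rate=.12)
print(manip.get_width(),manip.get_grip_force(),manip.get_contact_force(),manip.get_position(),manip.get_time())
c=shot('wrist','wg')
E
```

```text
[-0.49407965 -0.89177155  0.59748369]
0.03023970899349219 1.704133003950119 [1.75290771 1.80764546 1.68379176] [ 0.46456236 -0.20965923  0.05730594]
0.029859632868452453 0.0 [ 0.14330778 -0.32398519  0.71249991] [ 0.46404764 -0.20941401  0.17933773] 7.5583
```

View pics/wg.png

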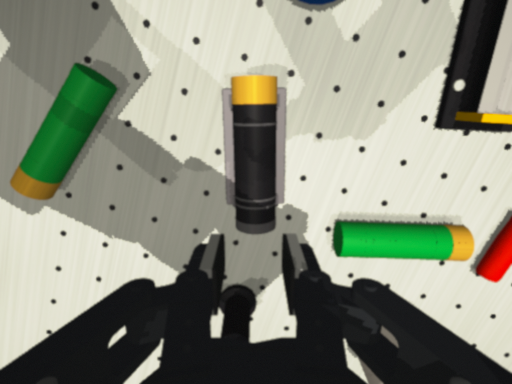

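The fingers closed to 30 mm but the tube stayed in its cradle: lens edge at row 75, steel end at row 232, fingertips at about (218,237) and (288,237). I'll check fingertip geometry and the tube pose.

```bash
python3 - <<'E'
from h import *
c=load('wg');T=np.eye(4);M=np.array(c['mount'])
t=dict(c);t['cam_to_world']=M
for z in(-.02,-.01,.0,.01,.02):print(z,proj(t,[[x,y,z] for x in(-.011,.011) for y in(-.015,.015)]).round(0).tolist())
top=plane(c,[(253.5,75.5),(253.8,104.5)],.07);print(top)
print(plane(c,[(253.8,75.5),(254.8,232)],.05),c['cam_to_world'][:3,3])
print(plane(c,[(254.5,222),(254.8,232)],.07))
g=load('wt');print(plane(g,[(254.2,208),(254.1,216)],.07),plane(g,[(254.2,208),(254.1,216)],.03))
E
```

```text
-0.02 [[223.0, 283.0], [284.0, 283.0], [221.0, 242.0], [285.0, 242.0]]
-0.01 [[225.0, 272.0], [282.0, 272.0], [223.0, 233.0], [283.0, 233.0]]
0.0 [[226.0, 262.0], [280.0, 262.0], [225.0, 226.0], [281.0, 226.0]]
0.01 [[228.0, 253.0], [279.0, 253.0], [227.0, 218.0], [280.0, 219.0]]
0.02 [[229.0, 245.0], [277.0, 245.0], [228.0, 212.0], [278.0, 212.0]]
[[ 0.43585547 -0.11936677  0.07      ]
 [ 0.44280866 -0.14055244  0.07      ]]
[[ 0.43564793 -0.11781075  0.05      ]
 [ 0.48111844 -0.25823131  0.05      ]] [ 0.44170483 -0.13836064  0.32702868]
[[ 0.47495007 -0.24002618  0.07      ]
 [ 0.47827299 -0.24957728  0.07      ]]
[[ 0.47415139 -0.24163572  0.07      ]
 [ 0.47715186 -0.25118163  0.07      ]] [[ 0.47885485 -0.25540949  0.03      ]
 [ 0.4822214  -0.26612006  0.03      ]]
```

```bash
python3 - <<'E'
from h import *
p=np.array(manip.get_position())
print(p,manip.get_ee_rot(),manip.get_width(),manip.get_joint_positions())
ims=[]
for n in('side','scene'):
    c=shot(n,n+'1');q=proj(c,[p,p-[0,0,.022],p+[0,0,.054]]);print(n,q.round(1).tolist())
    im=c['image'].copy();u,v=q[0].astype(int)
    s=4;k=cv2.resize(im[max(v-70,0):v+70,max(u-50,0):u+50],None,fx=s,fy=s,interpolation=2)
    for (x,y),col in zip(q,((255,0,0),(0,255,0),(0,0,255))):cv2.circle(k,(int((x-max(u-50,0)+.5)*s),int((y-max(v-70,0)+.5)*s)),4,col,2)
    ims.append(k)
h=min(i.shape[0] for i in ims);cv2.imwrite('pics/g1.png',np.hstack([i[:h] for i in ims])[:,:,::-1])
E
```

```text
[ 0.46398073 -0.20937892  0.17915337] [-1.85729718e+00 -2.53170551e+00  4.64682771e-04] 0.02993721476053139 [-4.47297191e-01  3.18370956e-01  1.91907883e+00  2.30891537e-05
  9.05843253e-01 -7.52243807e-01]
side [[262.3, 226.7], [262.1, 234.6], [262.9, 206.3]]
scene [[195.3, 123.5], [196.1, 129.4], [193.1, 108.3]]
```

View pics/g1.png

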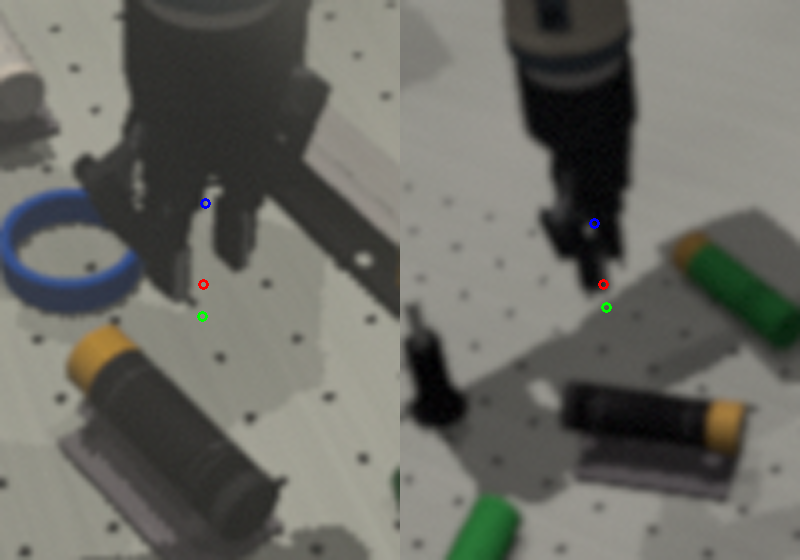

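The tips are really about level with the TCP, roughly 20–30 mm short of the stated 22 mm. So the fingers only skimmed the tube's top. I'll grip about 29 mm lower and check the width before lifting.

```bash
python3 - <<'E'
from h import *
manip.command_gripper(.085,60)
x,y=.4643,-.2098
manip.servo_line([x,y,.06],rate=.15)
for z in(.044,.036,.028):
    manip.servo_line([x,y,z],rate=.08);f=manip.get_contact_force();print(z,np.round(f,1))
    if abs(f[2])>6: break
manip.command_gripper(.03,60)
manip.hold(.2)
p=np.array(manip.get_position())
print(manip.get_width(),manip.get_grip_force(),manip.get_contact_force(),p)
if manip.get_width()>.037:
    manip.servo_line([p[0],p[1],.05],rate=.06)
    print(manip.get_width(),manip.get_grip_force(),manip.get_contact_force())
    manip.servo_line([p[0],p[1],.14],rate=.12)
print(manip.get_width(),manip.get_grip_force(),manip.get_contact_force(),manip.get_position(),manip.get_time())
shot('wrist','wg2')
E
```

```text
0.044 [-0.3 -0.3  0.2]
0.036 [ 0.5  0.3 -0.8]
0.028 [-0.2 -0.2 -0.1]
0.03837642547093862 59.72546696662903 [4.02010435 2.80577172 3.62029039] [ 0.46600672 -0.20995986  0.02880482]
0.038235980524948504 60.343966484069824 [ 0.45955869  0.70044364 -3.29594716]
0.03796608341664972 60.350332260131836 [ 0.26482458 -0.80842049 -2.61371875] [ 0.46547385 -0.20971209  0.13940113] 12.2
```

View pics/wg2.png

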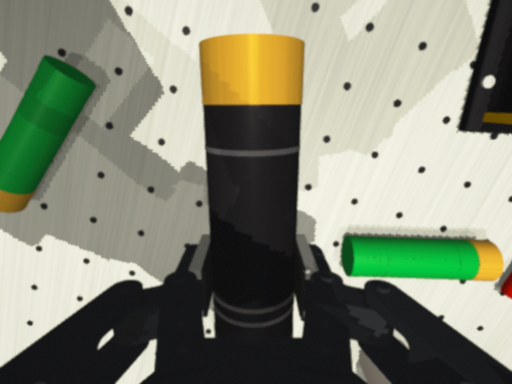

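The tube is gripped: lens edge at row 36 (cols 200–304), brass boundary at row 104 (203–301), body at row 240 (211–297). I'll check it against the predicted pose in the tool frame.

```bash
python3 - <<'E'
from h import *
c=load('wg2');t=dict(c);t['cam_to_world']=np.array(c['mount'])
for a in(0,-3,3):
    s=np.radians(a);f=lambda x,y,z:[x*np.cos(s),y,-.0212+z-x*np.sin(s)]
    print(a,proj(t,[f(.0956,0,-.02),f(.0736,0,-.02),f(.0606,0,-.02),f(.0956,.02,0),f(.0956,-.02,0),f(.0736,.02,0),f(.0736,-.02,0),f(.02,.02,0),f(.02,-.02,0)]).round(0).tolist())
h=cv2.cvtColor(c['image'],cv2.COLOR_RGB2HSV);m=cv2.inRange(h,(15,100,90),(30,255,255))
for r in(45,60,75,90,100):
    x=np.where(m[r,150:350])[0]+150;print(r,x.min(),x.max(),(x.min()+x.max())/2)
print(np.where(m[:,252])[0][[0,-1]])
E
```

```text
0 [[253.0, 32.0], [253.0, 104.0], [253.0, 143.0], [306.0, 44.0], [201.0, 44.0], [303.0, 104.0], [204.0, 104.0], [297.0, 226.0], [210.0, 226.0]]
-3 [[253.0, 36.0], [253.0, 104.0], [253.0, 142.0], [303.0, 46.0], [203.0, 46.0], [301.0, 104.0], [205.0, 104.0], [297.0, 225.0], [210.0, 225.0]]
3 [[253.0, 29.0], [253.0, 105.0], [253.0, 144.0], [308.0, 42.0], [199.0, 42.0], [304.0, 104.0], [202.0, 104.0], [297.0, 227.0], [209.0, 227.0]]
45 200 303 251.5
60 200 303 251.5
75 201 302 251.5
90 202 301 251.5
100 202 301 251.5
[ 33 105]
```

```bash
python3 - <<'E'
from h import *
o=rot(np.radians(104.4));x,y=.6520,-.0138
manip.servo_line([x,y,.14],o,rate=.15)
manip.servo_line([x,y,.06],o,rate=.1)
manip.hold(.2);f0=np.array(manip.get_contact_force());print(f0,manip.get_position())
manip.servo_line([x,y,.044],rate=.05)
z=.044
while z>.034:
    f=np.array(manip.get_contact_force())-f0;print(round(z,4),f.round(1),np.round(manip.get_position(),4))
    if f[2]>6: break
    z-=.001;manip.servo_line([x,y,z],rate=.02)
print(manip.get_time());shot('wrist','wl')
E
```

```text
[-0.15799898  0.0878415  -2.4860167 ] [ 0.65253022 -0.0138148   0.06081358]
0.044 [-0.1  0.2  0.5] [ 0.6516 -0.0138  0.0433]
0.043 [ 0.1 -0.9  0.1] [ 0.6521 -0.0138  0.0431]
0.042 [-0.   0.2  0.5] [ 0.652  -0.0138  0.042 ]
0.041 [-0.2 -0.2  0.1] [ 0.6519 -0.0138  0.0409]
0.04 [ 0.2 -0.3 -0.1] [ 0.6519 -0.0138  0.0399]
0.039 [ 0.4 -0.4  2.8] [ 0.6521 -0.0138  0.0392]
0.038 [-3.8  1.2 10.8] [ 0.6521 -0.0138  0.0391]
17.3167
```

View pics/wl.png

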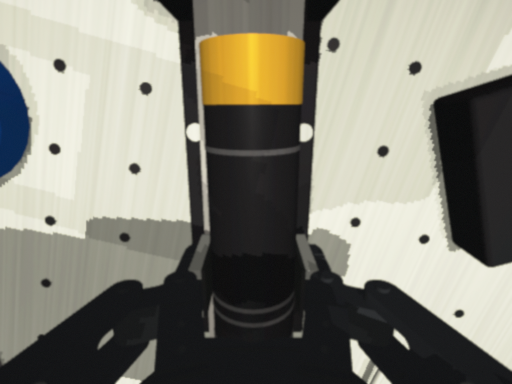

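The tube is in line over the groove but touches one flank, about 2 mm high with the rail pushing towards −x. I'll shift 1.8 mm that way, seat it, release, and regrip at the rear with a light grip.

```bash
python3 - <<'E'
from h import *
x,y=.6520,-.0138;f0=np.array([-.16,.09,-2.5])
manip.servo_line([x,y,.039],rate=.02)
for k in range(1,4):
    a=.0006*k;q=[x-.97*a,y-.25*a,.039-.0006*k]
    manip.servo_line(q,rate=.02);f=np.array(manip.get_contact_force())-f0;print(q,f.round(1),np.round(manip.get_position(),4))
    if f[2]>15: break
z=q[2]
while f[2]<5 and z>.0355:
    z-=.0006;manip.servo_line([q[0],q[1],z],rate=.02);f=np.array(manip.get_contact_force())-f0;print(round(z,4),f.round(1),np.round(manip.get_position(),4))
manip.command_gripper(.048,20);manip.command_gripper(.065);print(np.round(manip.get_position(),4),manip.get_contact_force(),manip.get_time())
c=shot('wrist','wl2')
h=cv2.cvtColor(c['image'],cv2.COLOR_RGB2HSV);m=cv2.inRange(h,(15,100,90),(30,255,255))
for r in(45,60,75,90,100):
    s=np.where(m[r,150:350])[0]+150;print(r,s.min(),s.max(),(s.min()+s.max())/2)
print(np.where(m[:,252])[0][[0,-1]])
E
```

```text
[0.651418, -0.01395, 0.0384] [-1.4 -0.4  4.7] [ 0.6513 -0.014   0.0383]
[0.650836, -0.0141, 0.0378] [-0.4 -0.4  3.9] [ 0.6507 -0.0142  0.0377]
[0.650254, -0.01425, 0.0372] [-0.5 -0.2  7.2] [ 0.6505 -0.0143  0.0375]
[ 0.6503 -0.0143  0.0371] [ 0.01828831 -0.38825833  0.61693553] 18.9333
45 201 305 253.0
60 201 304 252.5
75 202 303 252.5
90 203 302 252.5
100 203 302 252.5
[ 33 105]
```

```bash
python3 - <<'E'
from h import *
d=np.array([np.cos(np.radians(104.4)),np.sin(np.radians(104.4)),0])
p=np.array([.6503,-.0143,.0376])-.025*d
manip.servo_line(p,rate=.06)
manip.command_gripper(.03,20);manip.hold(.1)
print(manip.get_width(),manip.get_grip_force(),np.round(manip.get_position(),4))
f0=np.array(manip.get_contact_force());s=0
while s<.095:
    s+=.012 if s<.071 else .001
    manip.servo_line(p+s*d,rate=.05 if s<.073 else .02)
    f=np.array(manip.get_contact_force())-f0;fa=f@d
    print(round(s,4),f.round(1),round(fa,1),np.round((np.array(manip.get_position())-p)@d,4),round(manip.get_width(),4))
    if fa<-11 or np.linalg.norm(f)>30: break
print(manip.get_time());shot('scene','s2');shot('side','d2')
E
```

```text
0.039070056720877745 20.294551849365234 [ 0.656  -0.0384  0.0377]
0.012 [-0.5 -1.1  0.4] -0.9 0.012 0.0393
0.024 [-0.8 -2.9  0.5] -2.7 0.0238 0.039
0.036 [ 0.2 -2.  -0.4] -2.0 0.0359 0.0394
0.048 [-0.1 -2.8 -0.3] -2.7 0.0479 0.0393
0.06 [ 0.3 -2.5  0. ] -2.5 0.0599 0.0395
0.072 [-0.1 -2.1  0.8] -2.0 0.0719 0.0393
0.073 [ 0.8 -4.5  0.3] -4.6 0.0724 0.0392
0.074 [ 1.4 -6.2 -0.5] -6.4 0.0732 0.0392
0.075 [ 0.2 -6.8 -0.6] -6.7 0.0741 0.0393
0.076 [ 0.3 -6.4 -0.3] -6.3 0.0751 0.0394
0.077 [-0.1 -6.9  0.6] -6.7 0.076 0.0391
0.078 [ 0.1 -6.   0.1] -5.8 0.077 0.0394
0.079 [ 1.  -6.  -0.7] -6.1 0.078 0.039
0.08 [ 0.8 -6.7 -0.1] -6.7 0.079 0.0391
0.081 [ 0.5 -6.2 -0.9] -6.2 0.08 0.0393
0.082 [ 1.5 -7.  -1.1] -7.2 0.081 0.0396
0.083 [ 1.3 -6.4  0.4] -6.5 0.082 0.0395
0.084 [ 1.2 -8.8 -0.1] -8.8 0.0826 0.0393
0.085 [  2.1 -14.   -2.3] -14.1 0.0826 0.0393
25.5917
```

The stop was met at 82.6 mm of travel (83 predicted), with force rising to 14 N. Release, clear the gripper and check.

```bash
python3 - <<'E'
from h import *
manip.command_gripper(.046);manip.command_gripper(.07)
p=np.array(manip.get_position());manip.servo_line(p+[0,0,.1],rate=.12)
manip.servo_line(np.array([.63,-.0,.25]),rate=.2)
print(manip.get_time(),manip.get_position());c=shot('wrist','wf')
cv2.imwrite('pics/wfc.png',cv2.resize(c['image'][0:270,170:370],None,fx=2.2,fy=2.2,interpolation=2)[:,:,::-1])
E
```

```text
28.0333 [6.29233233e-01 1.57614998e-04 2.48727889e-01]
```

View pics/wfc.png

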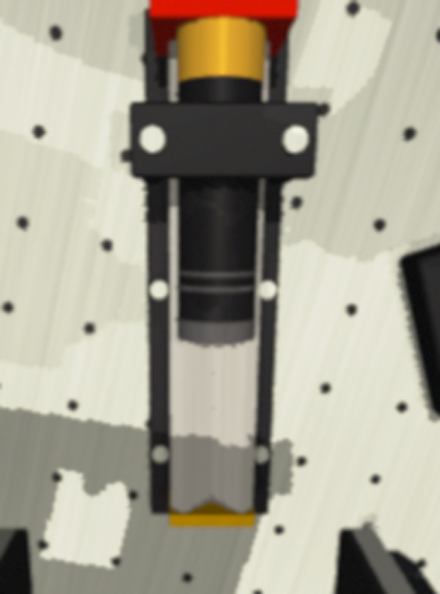

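The picture shows the tube in the groove under the bridge with its brass end against the red stop (crop row 17), and the brass boundary at row 80. One numeric check of the 22 mm ring length, then hand in.

```bash
python3 - <<'E'
from h import *
c=load('wf');col=cv2.cvtColor(c['image'],cv2.COLOR_RGB2HSV)[:60,270]
m=[i for i in range(60) if 15<=col[i,0]<=30 and col[i,1]>100 and col[i,2]>90]
P=plane(c,[(270,m[0]-.5),(270,m[-1]+.5)],.0783);g=np.linalg.norm(P[0]-P[1]);print(m[0],m[-1],g)
S=plane(c,[(270,m[0]-.5)],.078);print(S)
if .019<g<.0245: print(manip.sign_off())
E
```

```text
8 34 0.022594754700733678
[[0.60481747 0.15726654 0.078     ]]
the job is handed in; nothing more can be done
None
```

The tube is in the V-groove with its brass lens end touching the red stop, the gripper is clear, and the job was handed in at about 28 s of the 48 s allowed. The first grasp missed because the fingertips sit about level with the TCP, not 22 mm ahead as stated; the tube stayed in its cradle and the second grasp, lower down, held.

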